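# Select the three-dot filter on the colorimeter and take a reading

### The job

Take a reading of the vial that stands in the colorimeter, pushing only with the fingertips and gripping nothing: push the protruding tabs of the black filter turret gently round until the tab with three dots has clicked in at the pointer, and push the open light hood over so that it shuts over the vial. Then press the round key at the front right-hand corner of the deck fully down and let it go. Leave the vial in its well and do not disturb the other things on the bench.

Things in the scene. Friction and masses are not known exactly. Their poses are not given: they have to be found in the camera images.
- colorimeter: bench filter photometer, fixed; light grey shell 220 (x) x 320 (y) mm, flat deck 50 mm above the bench. Origin on the bench under its middle, z up, x from its front to its back (away from the robot, yaw within 0.3 rad), y to its left. In this frame: turret axis at x 0, y 75 mm; sample well x -5, y -95; key x -83, y -115; tilted display 44 x 86 mm at x -80, y -25, up to 20 mm above the deck
- lamp_head (a point): middle of the top of the light grey lamp head, whose arm overhangs the back of the turret, 109 mm above the bench. In the colorimeter's frame the arm spans x 22 to 109, y 40 to 110 mm, from z 83 up. It keeps fingers off tabs that point within about 50 degrees of the colorimeter's +x; all other tabs are free from above and can be pushed instead
- turret: black filter turret, a disc of 50 mm radius, top 74 mm above the bench, turning endlessly either way on an upright axis, five stations 72 degrees apart. Each has a window, a row of 1 to 5 white dots at the rim (one more each time going clockwise seen from above) and outside it a tab. Origin on the axis at deck height; the three-dot tab points along its own -x. Starts at any wrong station, at times half-way between two
- three_dot_tab (a point): outer end of the tab with three dots, 80 mm from the turret's axis, 68 mm above the bench. All tabs are black, 12 mm wide, stand out from the disc's rim (50 mm) to 80 mm, 62 to 74 mm above the bench, with the deck free at 50 mm. A spring detent draws the turret to the nearest station from up to 30 degrees away; a tab needs some 2 to 5 N to pass from one station to the next
- pointer_tip (a point): tip of the black diamond-shaped pointer on the deck in front of the turret (on the robot's side), 85 mm from the turret's axis, 56 mm above the bench. With the three-dot tab clicked in here, the tab's end is 5 mm from the tip seen from above
- light_hood: light grey hollow hood, 72 x 70 mm, 28 mm high, hinged on the far (+x) upper edge of the dark sample well block (72 x 72 mm, top 92 mm above the bench). Origin on the hinge axis, 97 mm above the bench, 40 mm behind the well's middle; its own z is up when shut, its own -x runs from hinge to front edge, its flat outer face is at z 25 mm. Starts open about 106 degrees, against its stop
- hood_edge (a point): middle of the hood's front edge on its outer face, 77 mm from the hinge: the topmost edge while open (165 mm above the bench, about 45 mm behind the hinge, the outer face looking back), 122 mm above the bench when shut. Pushed from behind towards the robot past about 65 degrees the hood falls shut by its own weight (about 90 g)
- read_key (a joint): round black key of 24 mm diameter in a grey collar at the front right-hand corner of the deck: its travel, 0 up to 0.005 m fully down; spring, 4 N fully down
- read_key_top (a point): middle of the key's top face, 21 mm above the deck (its collar 12 mm), moving with it
- sample_vial: black-capped screw vial 24 mm in diameter, 59 mm high, loose in the well with its upper 17 mm standing out of the block; origin at its underside, 50 mm above the bench. To be left there
- blank_vial: loose white-capped vial of 24 mm diameter, 59 mm high, standing on the bench in front of the colorimeter; origin at its underside. Bystander
- next_vial: loose black-capped vial of 24 mm diameter, 59 mm high, standing on the bench near the front right corner of the colorimeter; origin at its underside. Bystander
- beaker_50: small glass beaker, 44 mm in diameter, 58 mm high, left of the colorimeter; origin at its underside. Bystander
- stopper: rubber stopper, 24 mm in diameter, 23 mm high, left of the colorimeter; origin at its underside. Bystander
- pen_ball: pen, 145 mm long, lying in front of the colorimeter; origin at its middle. Bystander
- lab_notebook: notebook, 210 x 153 x 16 mm, on the left of the bench; origin under its middle. Bystander
- lab_timer: small timer, 57 x 64 x 56 mm, on the right of the bench; origin under its middle. Bystander

How it is judged (in metres and radians):
On the way, in this order (a step that is already met when the one before it is completed fails the run):
1. the three-dot tab rests at the pointer and the hood is shut (in either order) (horizontal distance between three_dot_tab and pointer_tip below 0.011 m and angle between light_hood's own z axis and vertical below 0.06 rad and angular speed of turret below 0.15 rad/s), for 0.2 s.
2. with both so, the round key is pressed down (horizontal distance between three_dot_tab and pointer_tip below 0.011 m and angle between light_hood's own z axis and vertical below 0.06 rad and value of joint read_key above 0.0038 m), for 0.05 s.
At the end, for the whole second after the job is handed in: the end of the three-dot tab is within 11 mm of the pointer's tip seen from above (about 7 degrees of its click) with the turret at rest, the hood is shut (within 0.06 rad of level), the key is up again (less than 1 mm down) and the vial stands in its well (all of step 1 and value of joint read_key below 0.001 m and z of sample_vial in the frame of colorimeter below 0.065 m and angle between sample_vial's own z axis and vertical below 0.25 rad); the robot touches nothing.
It fails at once if the turret or the hood is gripped or pushed hard (fingers press on it with more than 30 N) (contact force between the fingers and turret above 30 N or contact force between the fingers and light_hood above 30 N).
It fails at once if the sample vial is lifted out of its well (not (z of sample_vial in the frame of colorimeter below 0.065 m and angle between sample_vial's own z axis and vertical below 0.25 rad)).
It fails at once if another thing on the bench is lifted or moved by more than 30 mm (distance of any of blank_vial, next_vial, beaker_50, stopper, pen_ball, lab_notebook, lab_timer from where it was at the start of the episode above 0.03 m).
It also fails if it takes over 64 s, if anything falls off the work surface, if the arm or the gripper's body presses on something with over 40 N, if the wrist force passes 120 N, or if a joint passes its speed limit or range.

### The arm

A 6-joint arm with a two-finger parallel gripper is mounted at the origin on a cart in front of the work surface, level with it; the furniture and walls round the work are solid. World frame = base frame: x ahead of the robot, y to its left, z up, the work surface at z = 0. Lengths are in m, angles in degrees, forces in N, time in s.
With the tool pointing down it reaches from about 0.325 to 0.85 m from the base axis. Payload 15.5 kg.
Tool frame: the origin (TCP) lies midway between the tips of the shut fingers; the grasp point (between the pads) lies 19 mm behind it; z points along the fingers, y is the line along which they close (so a half turn about z gives the same grasp; the last joint's range is limited). The gripper opens to 91 mm and grips with 3 to 60 N. Pads are 32 mm wide; open, the fingers measure 118 mm over their backs; the gripper's body (76 mm by 178 mm) begins 60 mm behind the grasp point.
Start: joints at [62.825, 28.281, 77.091, -0, 74.628, -5.472], TCP at [0.231, 0.581, 0.214] pointing down, gripper open.
Joint ranges: [-166.48, 166.48], [-47.26, 123.95], [12.59, 153.08], [-70.14, 250.14], [6.76, 159.57], [-176.63, 176.63]. Speed limits (degrees/s): [108.29, 108.29, 147.25, 172.46, 172.46, 172.46].

### API

Orientations are given as a 3x3 rotation matrix whose columns are the frame's x, y, z axes.
In Python, from bench import ctrl gives the robot as it stands. The module is installed in compiled form; this text tells all that it offers. Calls block until the motion is done:
- ctrl.goto(position, orientation): joint-space move of the TCP to a pose.
- ctrl.move_l(position, vel=0.15, ori=None, contact_N=None): straight line of the TCP; ori=None keeps the orientation; vel is the mean speed in m/s. With contact_N (N) it stops when the force on the tool has changed by that much, and returns True; else False.
- ctrl.movej(angles): joint-space move.
- ctrl.command_gripper(opening): opening from 0.0 (shut) to 1.0 (fully open); the grip force is fixed at half the most; returns when the fingers have stopped.
- ctrl.sleep(seconds).
- ctrl.ik(position, orientation): joint angles nearest the present ones, or None.
- ctrl.read_camera(name): name is "side" or "top"; returns the picture (480x640x3 uint8, blue, green, red); there is no depth.
- ctrl.camera_params(name): a dict with "fx", "fy", "cx", "cy" (pixels), "D" ([k1, k2, p1, p2, k3] as OpenCV has them; the pictures are not rectified), "pose" (4x4, takes a point from camera to world coordinates). Camera axes: x right, y up, looking along -z (the intrinsics and any distortion apply to the point x, -y, -z); pixel columns grow to the right and rows downward; lengths in m; the calibration is good to about 2 mm. A picture is of the moment at which its call begins. camera_params takes no time and is no camera call.
A pose or a line that the arm cannot do raises ctrl.MotionError and nothing moves.
- ctrl.sign_off(): hands the job in; it is judged then, once.
Readings, each from a call of its own:
- ctrl.current_t(): time.
- ctrl.current_q(): joint angles.
- ctrl.current_dq(): joint speeds.
- ctrl.current_effort(): joint torques, N m.
- ctrl.current_tool_pos(): TCP position.
- ctrl.current_eef_rot(): TCP orientation.
- ctrl.current_contact_force(): force on the tool from outside, world axes, zero at the start.
- ctrl.current_wrist_torque(): the same for the moment, N m.
- ctrl.current_grip_width(): opening from 0.0 (shut) to 1.0 (fully open).
- ctrl.current_grasp_force(): force on a finger pad.
Only numpy, scipy, OpenCV 4.12 (cv2) and the standard library are available. Lean on these libraries where they do the work, as an engineer would, in place of code of your own. Each camera call takes 0.05 s, during which the arm holds its last target. There are 200 camera calls.

## Working session

There is one attempt and no reset: what is moved stays moved. The work goes in short steps, each a Python script; the robot and the scene stay as the last script left them, time stands still between calls to the robot, and variables do not carry over. Pictures are saved under pics/ and viewed, at most 10 in all, crops included, and the job is handed in when it is done.

```bash
mkdir -p pics; python3 - <<'E'
from bench import ctrl
import cv2
for n in("top","side"):
    cv2.imwrite(f"pics/{n}0.png",ctrl.read_camera(n)); p=ctrl.camera_params(n); print(n,p)
print(ctrl.current_eef_rot(),ctrl.current_t())
E
```

```text
top {'fx': 502.8201130077524, 'fy': 502.8201130077524, 'cx': 315.7478562658772, 'cy': 251.85923706175515, 'D': array([0.02661758, 0.        , 0.        , 0.        , 0.        ]), 'pose': array([[ 0.02602695,  0.98360581, -0.17844385,  0.31969464],
       [-0.99959239,  0.02770222,  0.00690257,  0.03417807],
       [ 0.0117327 ,  0.17819146,  0.98392589,  1.19859011],
       [ 0.        ,  0.        ,  0.        ,  1.        ]])}
side {'fx': 522.2083611872324, 'fy': 522.2083611872324, 'cx': 319.9507476611311, 'cy': 239.08008217623276, 'D': array([-0.06170453,  0.        ,  0.        ,  0.        ,  0.        ]), 'pose': array([[ 0.94345981,  0.20930694, -0.25704902,  0.16920215],
       [-0.3313484 ,  0.57305134, -0.7495468 , -0.91020948],
       [-0.00958306,  0.79234006,  0.61000442,  0.88304971],
       [ 0.        ,  0.        ,  0.        ,  1.        ]])}
[[-9.29118289e-01  3.69782319e-01 -4.91132055e-04]
 [ 3.69782632e-01  9.29117792e-01 -9.65729279e-04]
 [ 9.92099176e-05 -1.07888884e-03 -9.99999413e-01]] 0.1
```

View pics/top0.png

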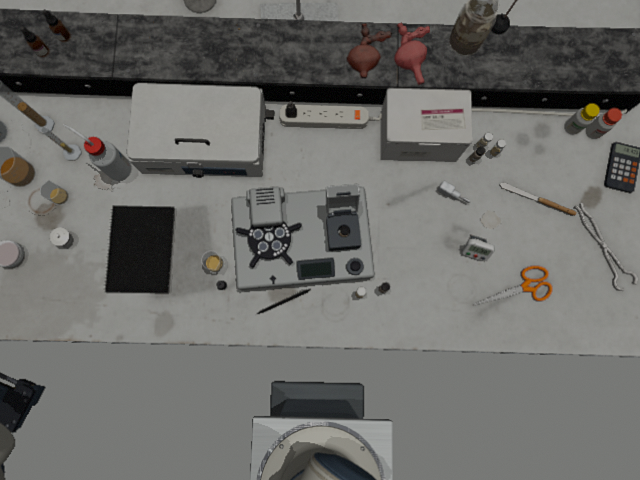

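View pics/side0.png

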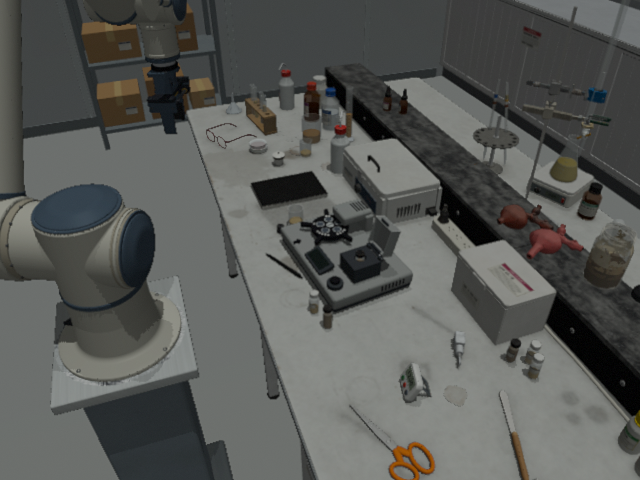

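The top view shows the colorimeter at about x 232–373, y 185–290. The turret is near (268,240), the key near (355,267), the open hood near (342,200) and the pointer near (273,280). I'll enlarge it.

```bash
cat > h.py <<'E'
import numpy as np, cv2
from bench import ctrl
def ray(n,uv):
    p=ctrl.camera_params(n); K=np.array([[p['fx'],0,p['cx']],[0,p['fy'],p['cy']],[0,0,1]])
    u=cv2.undistortPoints(np.array([[uv]],float),K,p['D'])[0,0]
    return p['pose'][:3,3],p['pose'][:3,:3]@np.array([u[0],-u[1],-1])
def onz(n,uv,z):
    o,d=ray(n,uv); return (o+d*(z-o[2])/d[2])[:2]
def px(n,P):
    p=ctrl.camera_params(n); K=np.array([[p['fx'],0,p['cx']],[0,p['fy'],p['cy']],[0,0,1]])
    c=p['pose'][:3,:3].T@(np.array(P)-p['pose'][:3,3])
    return cv2.projectPoints(np.array([[c[0],-c[1],-c[2]]]),np.zeros(3),np.zeros(3),K,p['D'])[0][0,0]
E
python3 - <<'E'
from h import *
im=cv2.imread('pics/top0.png')
c=cv2.resize(im[180:295,225:380],None,fx=5,fy=5,interpolation=cv2.INTER_CUBIC)
cv2.imwrite('pics/c0.png',c)
# 5 cols: deck key (dark) centroid
g=im.max(2)
def blob(x0,x1,y0,y1,t):
    m=(g[y0:y1,x0:x1]<t).astype('uint8'); n,l,s,ce=cv2.connectedComponentsWithStats(m)
    return [(ce[i]+[x0,y0],s[i,4]) for i in range(1,n) if s[i,4]>5]
print(blob(342,368,256,277,70)); print(blob(266,282,272,288,70)); print(blob(325,362,210,250,75))
E
```

```text
[(array([354.5483871 , 266.07526882]), np.int32(186))]
[(array([272.57142857, 278.57142857]), np.int32(21)), (array([274.16666667, 286.33333333]), np.int32(36))]
[(array([342.60205696, 230.0625    ]), np.int32(1264))]
```

View pics/c0.png

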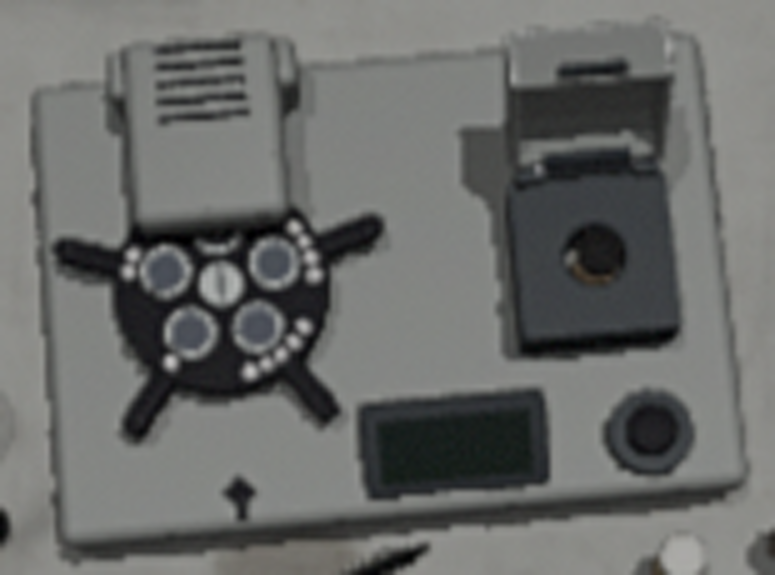

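The three-dot station is hidden at the back under the lamp: one dot is lower left, two left, four right and five lower right. The turret is therefore about half-way between stations relative to the pointer. Hub is at crop (220,284), key (651,428), pointer tip (239,477).

```bash
python3 - <<'E'
from h import *
f=lambda u,v:(225+u/5-.4,180+v/5-.4)
hub=onz('top',f(220,284),.076); key=onz('top',f(651,428),.071); pt=onz('top',f(239,477),.056); vial=onz('top',f(598,248),.109)
print(hub,key,pt,vial)
loc=np.array([[0,.075],[-.083,-.115],[-.085,.075],[-.005,-.095]]); W=np.array([hub,key,pt,vial])
a=loc-loc.mean(0);b=W-W.mean(0)
th=np.arctan2((a[:,0]*b[:,1]-a[:,1]*b[:,0]).sum(),(a*b).sum())
R=np.array([[np.cos(th),-np.sin(th)],[np.sin(th),np.cos(th)]]); o=W.mean(0)-R@loc.mean(0)
print('yaw',th,o,'res mm',1e3*(W-(loc@R.T+o)))
h=R@[0,.075]+o
for n,uv in dict(t2=(65,248),t4=(374,226),t5=(330,412),t1=(134,430)).items():
    d=(onz('top',f(*uv),.072)-h)@R; print(n,np.hypot(*d),np.degrees(np.arctan2(d[1],d[0])))
# hood edge from triangulation prior
print('edge px',px('top',[*(R@[.080,-.095]+o),.165]),px('side',[*(R@[.080,-.095]+o),.165]))
# white box: vertical front-left edge in side view
print('box base',onz('side',(498,332),0),onz('side',(455,295),0), 'top0.15',onz('side',(500,278),.15),onz('side',(458,247),.15), 'topcam',onz('top',(383,160),0),onz('top',(385,92),.15))
np.savez('pose.npz',th=th,o=o)
for x,y,z in[(.14,-.095,.15),(.0,-.095,.15),(-.083,-.115,.09)]:
    q=R@[x,y]+o; print(q,ctrl.ik([*q,z],np.array([[1,0,0],[0,-1,0],[0,0,-1.]])),ctrl.ik([*q,z],np.array([[0,1,0],[1,0,0],[0,0,-1.]])))
E
```

```text
[0.55604824 0.13463117] [ 0.495924  -0.0631512] [0.47034485 0.12388765] [ 0.5702245  -0.03532513]
yaw 0.11877966299402883 [0.56430315 0.06003008] res mm [[ 0.63263204  0.12953573]
 [ 0.40846783  0.84397497]
 [-0.66967113 -0.54142796]
 [-0.37142874 -0.43208274]]
t2 0.07386087134332907 70.46614476112704
t4 0.07554859309859221 -72.81084982589634
t5 0.07657795766170723 -144.20428715737594
t1 0.07632254894059651 144.68871326164947
edge px [341.70301374 184.60933345] [393.01886767 222.02287569]
box base [ 0.80512835 -0.28779803] [ 0.77630409 -0.14863683] top0.15 [ 0.78929867 -0.26594181] [ 0.76112169 -0.14403944] topcam [ 0.77569674 -0.13663202] [ 0.8788948  -0.11912646]
[ 0.71457426 -0.01771047] [-6.20268025e+00  3.88955208e+01  6.69575510e+01 -2.54444375e-14
  7.41469282e+01  8.37973197e+01] [-6.20268025e+00  3.88955208e+01  6.69575510e+01 -2.54444375e-14
  7.41469282e+01 -6.20268025e+00]
[ 0.5755607  -0.03430055] [-9.34364580e+00  2.84024808e+01  8.84660846e+01 -2.54444375e-14
  6.31314346e+01  8.06563542e+01] [-9.34364580e+00  2.84024808e+01  8.84660846e+01 -2.54444375e-14
  6.31314346e+01 -9.34364580e+00]
[ 0.49551553 -0.06399517] [-1.42099565e+01  2.81565139e+01  1.02560349e+02 -2.54444375e-14
  4.92831370e+01  7.57900435e+01] [-1.42099565e+01  2.81565139e+01  1.02560349e+02 -2.54444375e-14
  4.92831370e+01 -1.42099565e+01]
```

Pose fits to under 1 mm: yaw 6.8°, three-dot tab at about 0° (local), needing ±180°. I'll shut the hood first.

```bash
cat >> h.py <<'E'
d=np.load('pose.npz'); th=float(d['th']); o=d['o']
R2=np.array([[np.cos(th),-np.sin(th)],[np.sin(th),np.cos(th)]])
def W(x,y,z): return np.array([*(R2@[x,y]+o),z])
def ori(a):  # tool down, tool y at colorimeter-frame angle a (deg)
    a=np.radians(a)+th; y=np.array([np.cos(a),np.sin(a),0]); z=np.array([0,0,-1.]); return np.column_stack([np.cross(y,z),y,z])
E
python3 - <<'E'
from h import *
p=ctrl.current_tool_pos(); ctrl.move_l([p[0],p[1],.30],vel=.2)
ctrl.command_gripper(0.0)
O=ori(-90)
ctrl.goto(W(.14,-.095,.28),O); ctrl.move_l(W(.14,-.095,.148),vel=.15)
print(ctrl.current_t(),ctrl.current_contact_force())
for x in np.arange(.12,.014,-.015):
    hit=ctrl.move_l(W(x,-.095,.148),vel=.05,contact_N=15); print(round(x,3),hit,ctrl.current_contact_force().round(1))
    if hit: break
ctrl.move_l([*ctrl.current_tool_pos()[:2],.26]); ctrl.sleep(.3)
ctrl.goto(W(-.05,.075,.26),ori(-36))
print(ctrl.current_t())
im=ctrl.read_camera('side'); cv2.imwrite('pics/s1.png',cv2.resize(im[180:320,260:430],None,fx=4,fy=4))
E
```

```text
5.8 [ 0.54958905  0.49694669 -0.03729948]
0.12 False [-0.6 -0.6  0.3]
0.105 False [-0.1  0.4 -0.3]
0.09 False [-0.4 -0.4 -0.3]
0.075 False [ 0.7 -0.6 -0.7]
0.06 False [-0.1  0.4  0.1]
0.045 False [ 1.1 -0.3 -0.8]
0.03 False [ 0.3 -0.1 -0.2]
0.015 False [-0.3 -0.2 -0.4]
11.4583
```

View pics/s1.png

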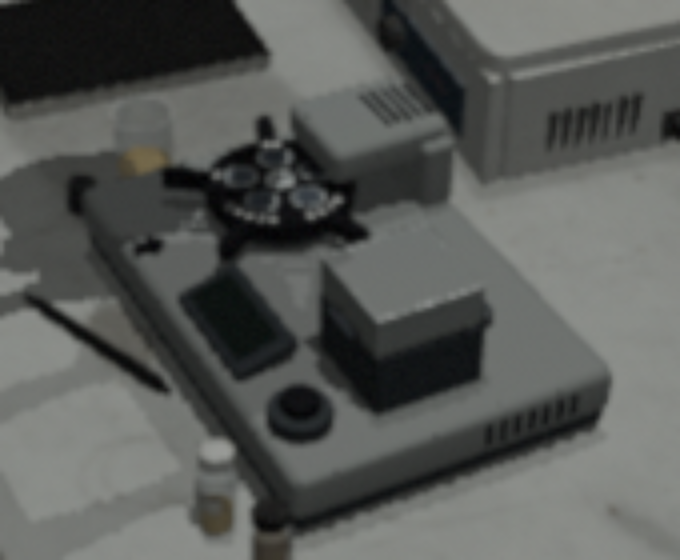

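The side view shows the hood shut (around (400,300) in the crop) and the turret unchanged. Next I'll push the one-dot tab round from 144° to 226°.

```bash
cat >> h.py <<'E'
def pose(t,off,z=.060):
    a=np.radians(t); er=np.array([np.cos(a),np.sin(a)]); et=np.array([-er[1],er[0]])
    p=np.array([0,.075])+.0675*er-off*et; return W(p[0],p[1],z),ori(t-180)
def stroke(t0,t1):
    P,O=pose(t0,.032,.13); ctrl.goto(P,O)
    if ctrl.move_l(pose(t0,.032)[0],vel=.1,contact_N=8): print('hit down',ctrl.current_tool_pos()); return
    m=0
    for t in np.linspace(t0,t1,int(abs(t1-t0)/5)+2):
        P,O=pose(t,.022); hit=ctrl.move_l(P,vel=.05,ori=O,contact_N=20)
        F=np.linalg.norm(ctrl.current_contact_force()); m=max(m,F)
        if hit: print('hit',t,F); break
    ctrl.sleep(.2); P,O=pose(t,.027); ctrl.move_l(P,vel=.05)
    ctrl.move_l([*P[:2],.15],vel=.2); print('maxF',m,ctrl.current_t())
def look(n):
    im=ctrl.read_camera('top'); cv2.imwrite(f'pics/{n}.png',cv2.resize(im[180:295,225:380],None,fx=5,fy=5,interpolation=cv2.INTER_CUBIC))
E
python3 - <<'E'
from h import *
stroke(144,226)
ctrl.goto(W(-.19,-.03,.26),ori(0)); print(ctrl.current_t())
look('t1')
E
```

```text
maxF 2.5901313844116554 18.9333
19.6917
```

View pics/t1.png

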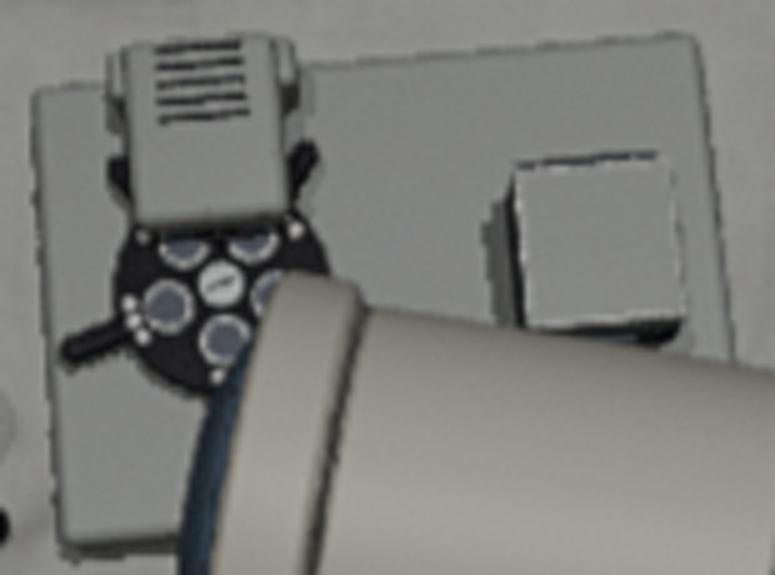

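As planned, the three-dot tab is now at the left (crop (70,350), about 108°). Next I'll push the two-dot tab from 180° to 226°.

```bash
python3 - <<'E'
from h import *
stroke(180,226)
ctrl.goto(W(-.083,-.115,.20),ori(-90)); print(ctrl.current_t())
look('t2')
im=ctrl.read_camera('side'); cv2.imwrite('pics/s2.png',cv2.resize(im[180:320,260:430],None,fx=4,fy=4))
E
```

```text
maxF 2.9324383011514494 25.5583
27.4083
```

View pics/t2.png

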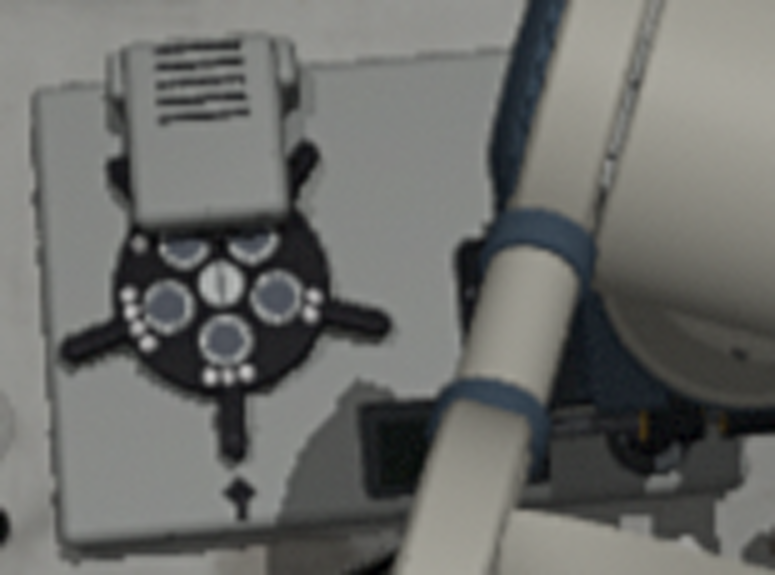

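View pics/s2.png

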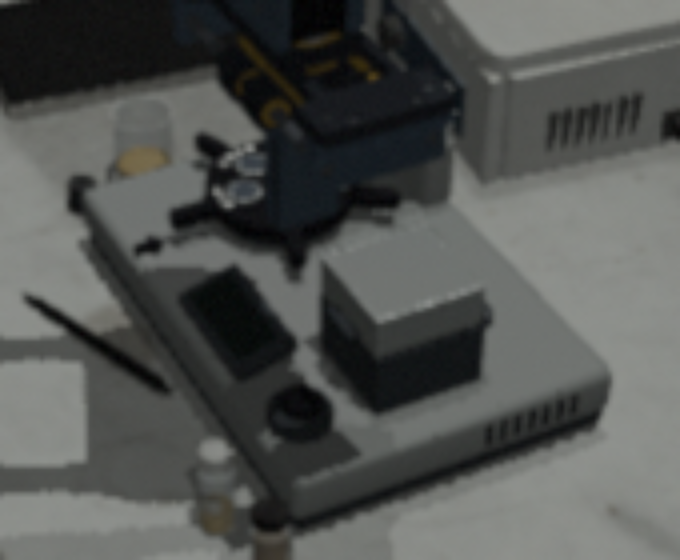

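The three-dot tab (crop (232,460)) is clicked in at the pointer and the hood is shut. Now I'll press the key.

```bash
python3 - <<'E'
from h import *
ctrl.move_l(W(-.083,-.115,.078),vel=.12); f0=ctrl.current_contact_force()
hit=ctrl.move_l(W(-.083,-.115,.0635),vel=.015,contact_N=9)
print(hit,ctrl.current_tool_pos(),ctrl.current_contact_force()-f0); ctrl.sleep(.2); print(ctrl.current_contact_force()-f0)
E
```

```text
True [ 0.49562507 -0.06403274  0.06608159] [-2.47975791  1.43139619 13.42655888]
[-2.63486763  1.8279077  12.05611256]
```

The key bottomed at z 0.066 (5 mm travel) with 12 N, so it is fully down. Now I'll release it and check.

```bash
python3 - <<'E'
from h import *
ctrl.move_l(W(-.083,-.115,.20),vel=.1)
ctrl.goto(W(-.19,-.05,.30),ori(-90)); ctrl.sleep(.5)
im=ctrl.read_camera('side'); cv2.imwrite('pics/s3.png',cv2.resize(im[180:320,260:430],None,fx=4,fy=4)); print(ctrl.current_t())
E
```

```text
32.3667
```

View pics/s3.png

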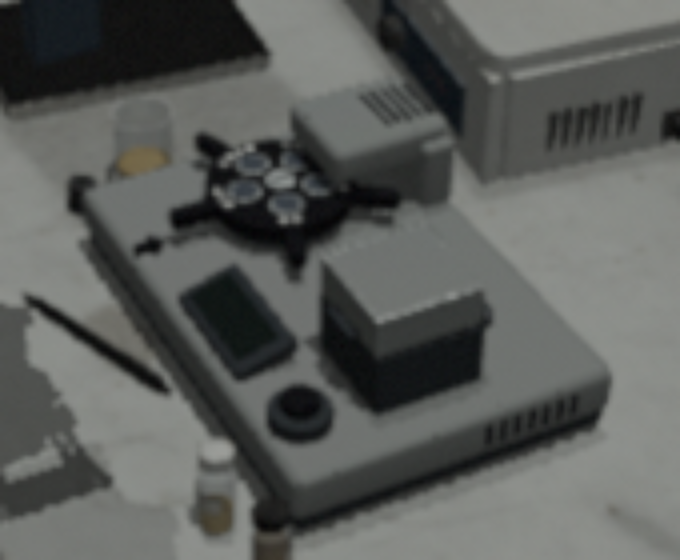

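The key is up (crop (300,400)), the three-dot tab is at the pointer and the hood is shut. The vials, pen and beaker haven't moved.

```bash
python3 -c "
from bench import ctrl
print(ctrl.sign_off())"
```

```text
the job is handed in; nothing more can be done
None
```

The reading is taken and the job handed in at about 32 s: three-dot tab clicked in at the pointer, hood shut over the vial, key pressed fully (5 mm) and back up, and the nearby bench items in view unmoved; no pass/fail result came back.

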